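Clip a painted test panel on the drying stand

ROBOT

A 7-joint arm with a two-finger parallel gripper is mounted at the origin on the work surface. World frame = base frame: x ahead of the robot, y to its left, z up, the work surface at z = 0. Lengths are in m, angles in rad, forces in N, time in s.
With the tool pointing down it reaches from about 0.4 to 0.85 m from the base axis. Payload 10.4 kg.
Tool frame: the origin (TCP) lies on the centre line of the jaws, within the pads' length; the fingertips stand 22 mm ahead of it and the grasp point (between the pads) lies 3 mm ahead of it; x points along the fingers, y is the direction in which the jaws open and shut, and the axes are right-handed (so a half turn about x gives the same grasp; the last joint's range is limited). The gripper opens to 87 mm and grips with 3 to 60 N. Pads are 19 mm wide; open, the fingers measure 117 mm over their backs; the gripper's body (75 mm by 190 mm) begins 51 mm behind the grasp point.
Start: joints at [1.3, 0.332, -0.065, 1.46, 0.022, 1.35, -0.088], TCP at [0.153, -0.606, 0.245] pointing down, gripper open.
Joint ranges: [-2.6, 2.6], [-0.5, 2.12], [-1.47, 1.34], [0.16, 2.42], [-1.27, 4.41], [0.06, 2.06], [-2.6, 2.6]. Speed limits (rad/s): [2.22, 2.22, 2.79, 2.79, 3.14, 3.14, 3.14].

INTERFACE

Orientations are given as a unit quaternion [x, y, z, w].
In Python, from bench import * gives the robot as it stands.
- The arm moves only by the tool arm_command, never from a script. Its argument "targets" is one flat list of numbers, 7 for each row, row after row: the turn, a rotation vector about the tool's x, y, z in units of 45 degrees (1.0 is 45 degrees), then the shift along the tool's x, y, z in units of 25 mm (1.0 is 25 mm), then the opening, from 0 (shut) to 1 (fully open). In form: [wx, wy, wz, tx, ty, tz, fingers, wx, wy, wz, tx, ty, tz, fingers, ...]. A call has 1 to 12 rows; each row shifts and turns the pose as measured when the row begins, along the tool's axes as they then stand; what a row does not reach is not made up. A row lasts 1/12 s, in which the tool goes at most 41.7 mm and 7.16 degrees, less where a joint would pass 70% of its speed; a pose out of reach is approached as far as the arm can. A call with a number of a shift or a turn outside -1 to 1 is refused whole. A call with a gripper value outside its range is refused whole. The fingers move at their own pace and stop on an object; "newtons" is the grip in N (left out, the last holds). Time passes only in rows, so rows that do not move let the fingers close. It gives the time, the measured TCP pose, the force and the opening at its end, in the units of the state.
- read_state(): the state, without advancing time (a new reading comes with each control period).
- camera(name): name is "side" or "top"; returns the picture (420x560x3 uint8, red, green, blue); there is no depth.
- calibration(name): a dict with "camera_matrix" (3x3 intrinsics, pixels), "D" ([k1, k2, p1, p2, k3] as OpenCV has them; the pictures are not rectified), "R" (3x3) and "t" (3): a world point X has camera coordinates R X + t. Camera axes: x right, y down, z forward; pixel columns grow to the right and rows downward; lengths in m; the calibration is good to about 2 mm. A picture is of the moment at which its call begins. calibration takes no time and is no camera call.
- close_job(): hands the job in, once; it reports no verdict.
The state is a dict: "time": time; "joint_positions": joint angles; "joint_vel": joint speeds; "joint_torque": joint torques, N m; "ee_pos": TCP position; "eef_rot": TCP orientation; "ft_force": force on the tool from outside, world axes, zero at the start; "torque": the same for the moment, N m; "width": finger opening in m.
Only numpy, scipy, OpenCV 4.12 (cv2) and the standard library are available. Lean on these libraries where they do the work, as an engineer would, in place of code of your own. Each camera call takes 0.05 s, during which the arm holds its last target.

TASK

Take the larger of the two painted test panels out of the rack by its wooden batten and press its lower edge fully home into the sprung clip of the drying stand, about centred and square in the clip, so that the jaws hold it leaning forward to dry, and let go of it. Leave the smaller panel in the rack and everything else on the bench where it is.

Things in the scene. Friction and masses are not known exactly. Their poses are not given: they have to be found in the camera images.
- panel_grip (a point): The larger painted test panel, the one to move: a rigid sheet 110 wide x 110 tall x 5 mm, 70 to 115 g, upright in a rack slot. A wooden batten (12 mm thick, 60 wide, 26 tall) round the middle of its upper edge is to be pinched across its thickness. This point is the batten's centre. z points up the panel, y along its width, x through its thickness; both faces are alike.
- panel_edge (a point): Middle of the larger panel's lower edge (the thin edge that goes into the clip), 100 mm below panel_grip along the panel's z.
- small_grip (a point): The smaller panel, which stays in the rack: 80 mm wide, 80 mm tall, 5 mm thick, batten 12 x 50 x 20 mm. This point is its batten's centre, 73 mm above its lower edge; axes as for the larger panel.
- rack: Fixed wooden rack, 150 (x) x 90 (y) x 30 mm tall; origin at the centre of its underside. Two slots along y, 45 mm either side of the middle in x, 7 mm wide, 22 mm deep, open at both ends, slot floor 8 mm above the table. Either panel may be in either slot; rack and stand may change sides of the table.
- clip: Sprung edge clip on the fixed drying stand (foot 130 x 110 mm). Origin: middle of the clip's floor, 80 mm above the table, where the panel's edge comes to rest. z points out of the mouth along the line of insertion: up, leaning 35 degrees from vertical to the robot's side. y is level, along the slot (open at both ends); x runs through the panel's thickness.
- jaw_near (a joint): Outward travel (m) of the black jaw on the clip's -x side: 0 shut, about 0.0015 with a panel in, at most 0.006. Both jaws are 60 mm long in y, 2 to 24 mm above the clip's floor, 2 mm apart when shut, and flare above that to a mouth 25 mm wide, 40 mm above the floor.
- jaw_far (a joint): The same for the jaw on the clip's +x side. Each jaw is sprung: 2 N when shut, 4 N with a panel in. Pushing the 5 mm edge in takes about 10 to 20 N along the slot as they part (edge some 24 mm above the floor), then 3 to 6 N; the jaws hold it by friction.
- jar_a: Bystander: closed glass paint jar, 44 mm across, 65 mm tall. Origin: on its axis at the underside. Leave it alone.
- jar_b: Bystander: closed glass paint jar, 44 mm across, 65 mm tall. Origin: on its axis at the underside. Leave it alone.
- tape: Bystander: roll of masking tape lying flat, 96 mm across, 24 mm tall. Origin: on its axis at the underside. Leave it alone.
- sander: Bystander: cork sanding block 70 x 45 x 30 mm. Origin: about the middle of the underside. Leave it alone.
- tumbler: Bystander: open steel cup, 74 mm across, 160 mm tall. Origin: on its axis at the underside. Leave it alone.
- can: Bystander: spray-paint can, 64 mm across, 170 mm tall. Origin: on its axis at the underside. Leave it alone.
- brush: Bystander: paint brush lying on the table. Origin: about the middle of the underside. Leave it alone.
- airbrush: Bystander: steel airbrush lying on the table, about 150 mm long. Origin: about the middle of the underside. Leave it alone.
There are look-alikes about, which are no part of the job. What is shaped like the part that bears clip but pink is not meant.

How it is judged:
By the outcome, as a careful person would: the job done as asked, in the order asked, and still so for the second after the job is handed in, with the robot touching nothing.
It also fails if it takes over 38 s, if anything falls off the work surface, if the arm or the gripper's body presses on something with over 40 N, if the wrist force passes 120 N, or if a joint passes its speed limit or range.

## Working session

There is one attempt and no reset: what is moved stays moved. The work goes in short steps, Python scripts to look and compute and a tool call to move; the robot and the scene stay as the last step left them, time stands still between calls to the robot, and variables do not carry over. Pictures are saved under pics/ and viewed, and the job is handed in when it is done.

Besides the shell and the picture viewer there is one more tool, called after "Call:" as a command line: name --argument value ..., lists and objects as JSON in quotes. arm_command: Moves the arm, as the interface text tells. Shifts and turns lie within -1 to 1; 1 stands for 25 mm of shift or 45 degrees of turn. Its arguments: {"type":"object","properties":{"targets":{"type":"array","items":{"type":"number","minimum":-1,"maximum":1}},"newtons":{"type":"number"}},"required":["targets"]}

```bash
mkdir -p pics
python3 - <<'E'
from bench import *
import cv2,json
s=read_state();print({k:(s[k]) for k in s})
for n in("side","top"):
    im=camera(n);cv2.imwrite(f"pics/{n}0.png",im[:,:,::-1])
    c=calibration(n);print(n,c)
E
```

```text
{'time': 0.0, 'joint_positions': array([ 1.30040324,  0.33287362, -0.0646993 ,  1.46092678,  0.02162157,
        1.34990504, -0.08849144]), 'joint_vel': array([ 0.00109664, -0.00031202,  0.00107865,  0.00026591,  0.00133964,
       -0.00052926,  0.0004506 ]), 'joint_torque': array([-1.25611703e-03, -6.23250747e+01,  2.38309923e-02, -3.89898705e+01,
       -6.14478788e-02,  3.97861702e-02,  1.50107771e-04]), 'ee_pos': array([ 0.15319301, -0.60557182,  0.24375978]), 'eef_rot': array([-0.70159271, -0.08788806,  0.70177713, -0.08690352]), 'ft_force': array([-0.38236658,  0.32802642, -0.54511581]), 'torque': array([-0.04232837,  0.01179456, -0.01474085]), 'width': 0.08701468661575779}
side {'camera_matrix': array([[418.38966701,   0.        , 277.70565866],
       [  0.        , 418.38966701, 213.18348847],
       [  0.        ,   0.        ,   1.        ]]), 'D': array([0.04510489, 0.        , 0.        , 0.        , 0.        ]), 'R': array([[ 0.97915985, -0.20308282,  0.00183131],
       [-0.13685225, -0.66643935, -0.73289157],
       [ 0.15005814,  0.71736739, -0.68034299]]), 't': array([-0.52652226,  0.14533417,  1.05487372])}
top {'camera_matrix': array([[449.59801874,   0.        , 277.02424846],
       [  0.        , 449.59801874, 211.93225521],
       [  0.        ,   0.        ,   1.        ]]), 'D': array([-0.12505999,  0.        ,  0.        ,  0.        ,  0.        ]), 'R': array([[ 0.02256269, -0.99972072,  0.00702935],
       [-0.99749113, -0.02298316, -0.06695678],
       [ 0.06709963, -0.00550099, -0.99773112]]), 't': array([-0.0270198 ,  0.54471303,  1.23067778])}
```

View pics/side0.png

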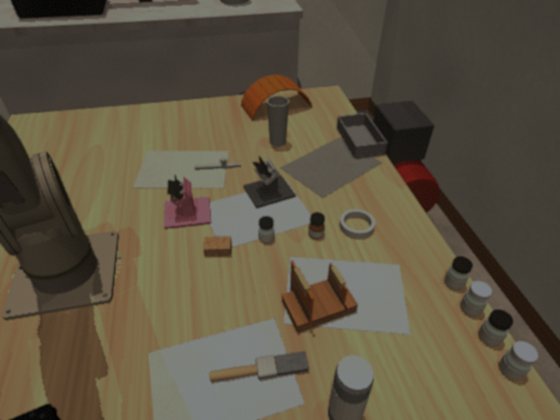

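View pics/top0.png

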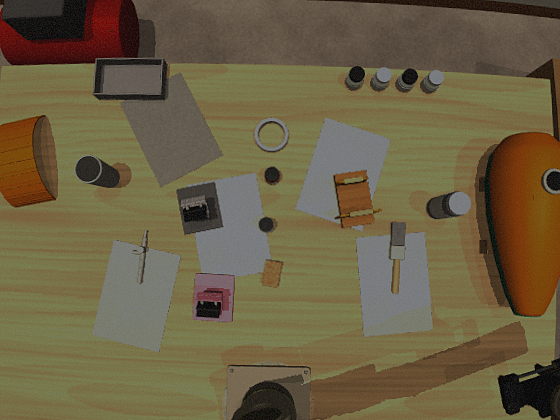

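The top view shows the rack at (354,199), the grey stand at (198,207) and the pink look-alike stand at (212,297). In the side view these are the rack at (318,298), grey stand at (268,185) and pink stand at (187,205). I'll enlarge each of them.

Run:
```python
import cv2,numpy as np
s=cv2.imread('pics/side0.png');t=cv2.imread('pics/top0.png')
def cr(im,x,y,w,h,k,n):
    c=cv2.resize(im[y:y+h,x:x+w],None,fx=k,fy=k,interpolation=cv2.INTER_CUBIC)
    c=np.clip(255*(c/255.)**0.6,0,255).astype('uint8')
    for i in range(0,w,10): cv2.putText(c,str(x+i),(i*k,8),0,.3,(0,0,255),1);cv2.line(c,(i*k,10),(i*k,14),(0,0,255),1)
    for i in range(0,h,10): cv2.putText(c,str(y+i),(0,i*k+3),0,.3,(0,0,255),1)
    return c
cv2.imwrite('pics/a.png',np.hstack([cr(s,275,255,90,80,8,'')]))
cv2.imwrite('pics/b.png',cr(t,325,160,65,75,8,''))
cv2.imwrite('pics/c.png',cr(s,235,145,70,70,8,''))
cv2.imwrite('pics/d.png',cr(t,170,175,60,65,9,''))
```

```text
(no output)
```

View pics/a.png

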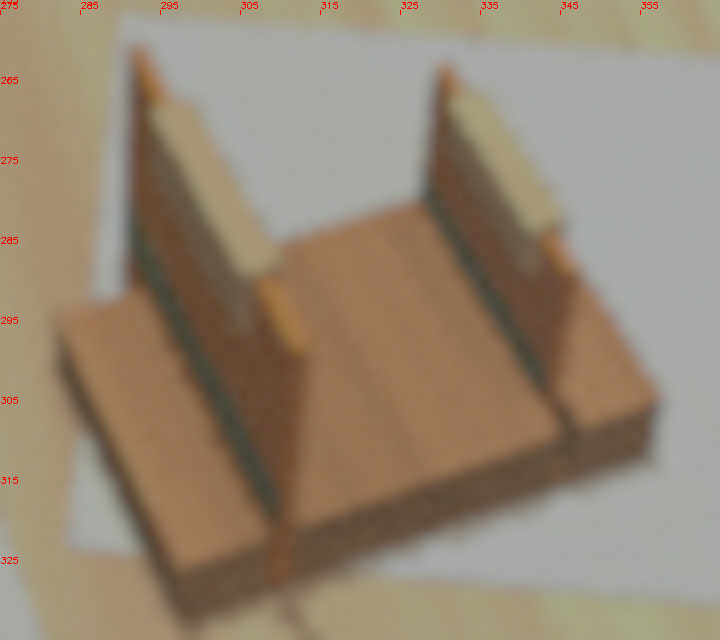

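View pics/b.png

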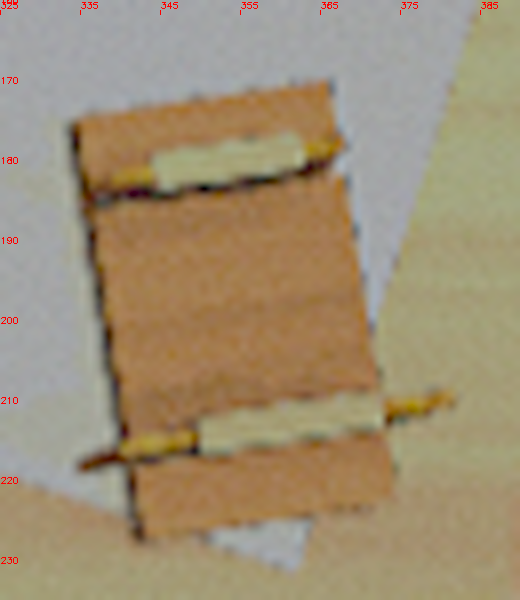

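View pics/c.png

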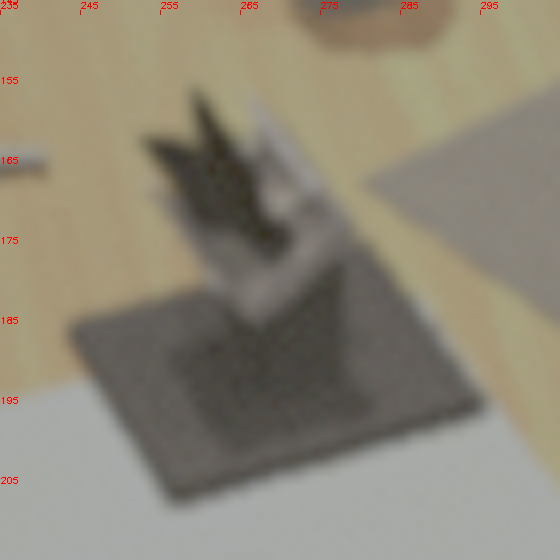

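View pics/d.png

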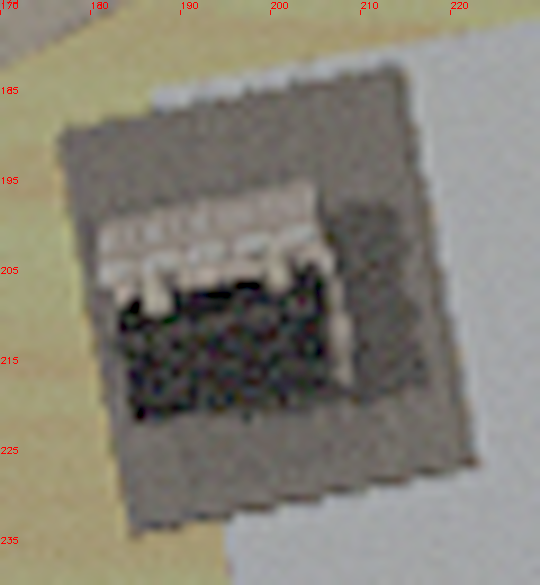

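```bash
cat > h.py <<'E'
import numpy as np,cv2
from bench import *
from scipy.optimize import least_squares
from scipy.spatial.transform import Rotation as Rn
C={n:calibration(n) for n in("side","top")}
def proj(n,P):
    c=C[n];return cv2.projectPoints(np.atleast_2d(np.asarray(P,float)),cv2.Rodrigues(c["R"])[0],c["t"],c["camera_matrix"],c["D"])[0][:,0]
def pose2(p,L):
    L=np.atleast_2d(L);c,s=np.cos(p[2]),np.sin(p[2])
    return np.c_[p[0]+c*L[:,0]-s*L[:,1],p[1]+s*L[:,0]+c*L[:,1],L[:,2]]
def crop(im,x,y,w,h,k,fn):
    c=cv2.resize(im[y:y+h,x:x+w],None,fx=k,fy=k,interpolation=cv2.INTER_CUBIC)
    c=np.clip(255*(c/255.)**0.5,0,255).astype('uint8')
    for i in range(0,w,10): cv2.putText(c,str(x+i),(i*k,8),0,.3,(0,0,255),1);cv2.line(c,(i*k,10),(i*k,14),(0,0,255),1)
    for i in range(0,h,10): cv2.putText(c,str(y+i),(0,i*k+3),0,.3,(0,0,255),1)
    if fn: cv2.imwrite(fn,c)
    return c
E
python3 - <<'E'
from h import *
for n in C: print(n,-C[n]["R"].T@C[n]["t"])
# rack
h=.03
L=[];O=[]
def fit(obs,p0):
    f=lambda p:np.concatenate([(proj(n,pose2(p,[l]))[0]-o) for n,l,o in obs])
    r=least_squares(f,p0,loss='soft_l1');print(np.round(r.x,4),np.round(f(r.x).reshape(-1,2),1).tolist());return r.x
a,b=.075,.045
R=[("side",(-a,b,h),(281.9,294.4)),("side",(-a,-b,h),(297.5,326.5)),("side",(a,-b,h),(357.1,304.7)),
("side",(-a,-b,0),(298.7,332.5)),("side",(a,-b,0),(356.3,312.5)),
("top",(a,b,h),(334.4,175.3)),("top",(a,-b,h),(366,170.3)),("top",(-a,-b,h),(374,221.5)),("top",(-a,b,h),(342.5,227.5))]
pr=fit(R,[.6,-.2,0])
a,b=.065,.055
for t in(.005,.008,.012):
  S=[("side",(-a,b,t),(244.4,186.3)),("side",(-a,-b,t),(256.5,207)),("side",(a,-b,t),(295.6,195.6)),
  ("top",(a,b,t),(176.9,189.4)),("top",(a,-b,t),(214.8,182.2)),("top",(-a,-b,t),(222.8,226.7)),("top",(-a,b,t),(185,234.2))]
  ps=fit(S,[.6,.2,0])
# panel larger in near slot: top corners y +-55, z .118, batten
for z,yy in((.118,.055),(.118,-.055),(.008,-.055)):
  P=pose2(pr,[(-.045,yy,z)]);print(yy,z,proj("side",P),proj("top",P))
np.savez('fit.npz',pr=pr,ps=ps)
s=cv2.imread('pics/side0.png');t=cv2.imread('pics/top0.png')
crop(s,240,145,50,55,12,'pics/c2.png');crop(t,174,180,50,55,12,'pics/d2.png')
E
```

```text
side [ 0.37714637 -0.76680322  0.82515436]
top [ 0.46137803 -0.00772309  1.26454767]
[ 0.5872 -0.2294  0.178 ] [[-0.4, -0.5], [-0.2, -0.7], [1.0, -0.6], [-1.9, 0.8], [0.1, -0.7], [0.1, -1.1], [0.1, -0.9], [1.2, 1.0], [0.9, 0.1]]
[0.5527 0.2029 0.2161] [[-1.6, -0.7], [-0.5, 0.4], [0.4, 0.0], [-0.1, -0.3], [-0.0, -0.6], [0.4, 0.0], [-0.1, -0.0]]
[0.5524 0.2018 0.2166] [[-1.7, -1.2], [-0.5, -0.1], [0.4, -0.5], [0.0, -0.3], [0.2, -0.7], [0.7, 0.1], [0.1, 0.1]]
[0.5521 0.2006 0.2178] [[-1.9, -1.9], [-0.6, -0.9], [0.5, -1.3], [0.1, -0.3], [0.4, -0.7], [1.0, 0.1], [0.3, 0.2]]
0.055 0.118 [[292.64827067 262.15831735]] [[342.9322755  215.52102611]]
-0.055 0.118 [[314.28569012 300.90461614]] [[384.63872184 208.93285974]]
-0.055 0.008 [[311.27913608 330.58691485]] [[375.1251035  211.79978168]]
```

View pics/c2.png

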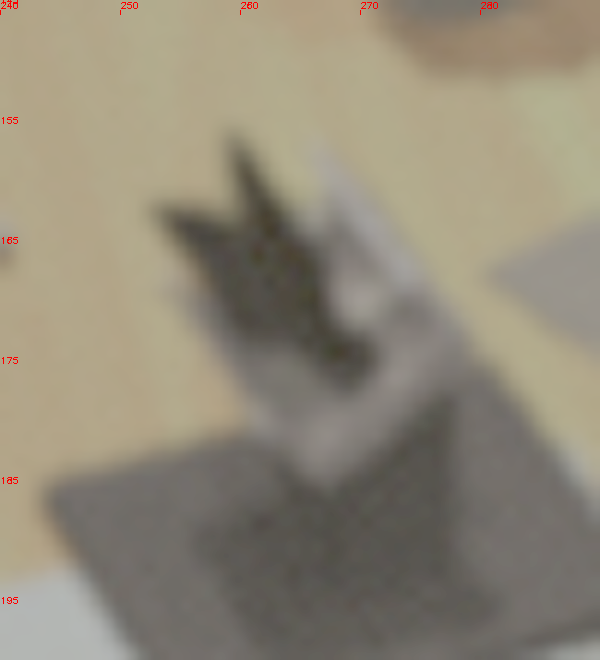

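View pics/d2.png

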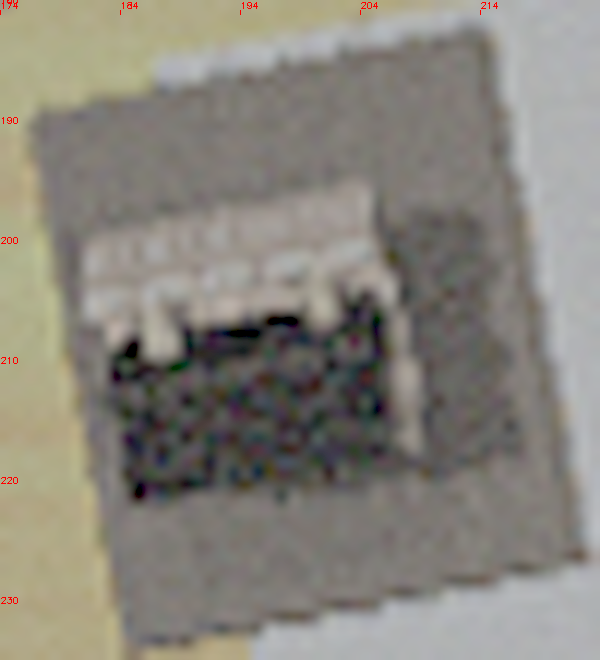

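```bash
cat >> h.py <<'E'
def clipT(x,y,yaw):
    c,s=np.cos(np.radians(35)),np.sin(np.radians(35))
    A=np.array([[c,0,-s],[0,1,0],[s,0,c]])  # cols: x,y,z axes
    return Rn.from_euler('z',yaw).as_matrix()@A, np.array([x,y,.08])
def clipP(p,L):
    A,o=clipT(*p);return (A@np.atleast_2d(L).T).T+o
SEG=[]
for sg in(-1,1):
    for y in(-.03,.03):
        SEG+=[((sg*.001,y,.002),(sg*.001,y,.024)),((sg*.001,y,.024),(sg*.0125,y,.04))]
    for x,z in((.001,.002),(.001,.024),(.0125,.04)): SEG.append(((sg*x,-.03,z),(sg*x,.03,z)))
def overlay(im,n,p,x,y,w,h,k,fn):
    c=crop(im,x,y,w,h,k,None)
    for i,(a,b) in enumerate(SEG):
        q=(proj(n,clipP(p,[a,b]))-[x,y]+.5)*k
        cv2.line(c,*[tuple(int(round(v)) for v in u) for u in q],(0,255,0) if i<7 else (255,160,0),1)
    return c
E
python3 - <<'E'
from h import *
s=cv2.imread('pics/side0.png');t=cv2.imread('pics/top0.png')
for p in [(.553,.2025,.2),]:
  A=[("top",(-.0125,.03,.04),(184.9,221.5)),("top",(-.0125,-.03,.04),(206.8,218.3)),("side",(-.0125,.03,.04),(252.8,162)),("side",(.0125,.03,.04),(259,156))]
  f=lambda q:np.concatenate([proj(n,clipP([q[0],q[1],.2],[l]))[0]-o for n,l,o in A])
  r=least_squares(f,[.55,.2]);print(r.x,f(r.x).reshape(-1,2))
  p=(*r.x,.2)
  cv2.imwrite('pics/ov.png',np.hstack([overlay(s,'side',p,240,145,40,50,11,''),overlay(t,'top',p,176,190,35,50,11,'')]))
E
```

```text
[0.54701071 0.20131095] [[-0.09922     0.176481  ]
 [ 0.70563191 -0.68458667]
 [-0.46120613 -0.64452512]
 [-0.25209313 -0.30975053]]
```

View pics/ov.png

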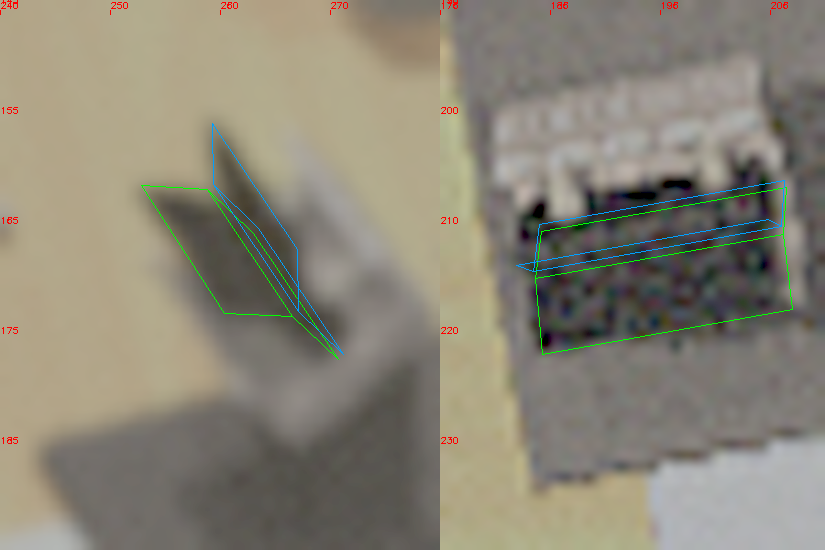

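Run:
```python
from h import *
pr=np.load('fit.npz')['pr'];pr[2]=.179
f=lambda q:np.concatenate([proj("top",q)[0]-(361.3,212.8),proj("side",q)[0]-(302.1,278.4)])
r=least_squares(f,[.54,-.22,.12]);print(r.x,r.fun)
g=lambda q:np.r_[f(r_:=np.array([q[0],q[1],.121]))]
r2=least_squares(g,[.54,-.22]);print(r2.x,r2.fun)
c,s=np.cos(.179),np.sin(.179)
d=r2.x-pr[:2];print('in rack frame',c*d[0]+s*d[1],-s*d[0]+c*d[1], 'exp -.045')
print('slot centre at y=local', pose2(pr,[(-.045,-s*d[0]+c*d[1],.108)]))
print(Rn.from_quat(read_state()['eef_rot']).as_matrix())
```

```text
[ 0.5420372  -0.23085446  0.11778467] [ 0.05908621 -0.30182015 -0.25286912  0.02480788]
[ 0.54161952 -0.23172858] [ 0.63727537 -0.21389913 -0.28155974 -0.57527081]
in rack frame -0.045257904718439934 0.005796760757486773 exp -.045
slot centre at y=local [[ 0.5418733  -0.23168266  0.108     ]]
[[-3.58031776e-04  2.45301278e-01 -9.69446829e-01]
 [ 1.19072519e-03 -9.69446100e-01 -2.45301533e-01]
 [-9.99999227e-01 -1.24217050e-03  5.50060991e-05]]
```

Candidates for the panel are the near-slot panel at side (302,278) / top (361,213), 110 wide and overhanging the rack, and the far-slot panel at side (340,275) / top (354,180), which is narrower and stays. For the clip they are the grey stand at side (262,168) / top (196,213) and the pink one at top (212,297), which is not meant. The close crops confirm the near-slot panel and the grey stand. The panel_grip is at about (0.542, -0.232, 0.108).

```bash
cat >> h.py <<'E'
CL=(.547,.2013,.208)
def Rdown(yaw): # tool x down, tool y at yaw
    y=np.array([np.cos(yaw),np.sin(yaw),0]);x=np.array([0,0,-1.]);return np.c_[x,y,np.cross(x,y)]
def Rclip():
    A,o=clipT(*CL);x=-A[:,2];y=A[:,0];return np.c_[x,y,np.cross(x,y)]
def plan(pt,Rt,g,vmax=.024,wmax=6.8,n=12,smooth=True):
    """pt target TCP"""
    st=read_state();p=st['ee_pos'].copy();R=Rn.from_quat(st['eef_rot']).as_matrix()
    w=Rn.from_matrix(R.T@Rt).as_rotvec();d=np.asarray(pt)-p
    N=int(np.ceil(max(np.linalg.norm(d)/vmax,np.degrees(np.linalg.norm(w))/wmax,1)))
    out=[]
    for i in range(min(N,n)):
        dw=w/N;t=R.T@(d/N)
        out+=[*np.round(dw/np.radians(45),3),*np.round(t/.025,3),g]
        R=R@Rn.from_rotvec(dw).as_matrix()
    print('t',round(st['time'],2),'N',N,'pos',np.round(p,4),'err mm',np.round(d*1e3,1),'rot deg',np.round(np.degrees(w),1),'F',np.round(st['ft_force'],1),'w',round(st['width'],4))
    o=np.array(out).reshape(-1,7)
    print('[' + ',\n'.join(','.join(f'{v:.3g}' for v in r) for r in o)+']')
G=np.array([.5418,-.2317,.108])
E
python3 - <<'E'
from h import *
plan(G+[0,0,.062],Rdown(.179),.6)
E
```

```text
t 0.1 N 23 pos [ 0.1532 -0.6056  0.2438] err mm [388.6 373.9 -73.8] rot deg [-86.1  -0.1   0.1] F [ 1.  -0.1  0.4] w 0.0871
[-0.083,-0,0,0.129,-0.464,-0.815,0.6,
-0.083,-0,0,0.129,-0.41,-0.843,0.6,
-0.083,-0,0,0.129,-0.354,-0.868,0.6,
-0.083,-0,0,0.129,-0.297,-0.889,0.6,
-0.083,-0,0,0.129,-0.238,-0.907,0.6,
-0.083,-0,0,0.129,-0.179,-0.921,0.6,
-0.083,-0,0,0.129,-0.118,-0.93,0.6,
-0.083,-0,0,0.129,-0.057,-0.936,0.6,
-0.083,-0,0,0.129,0.004,-0.938,0.6,
-0.083,-0,0,0.129,0.065,-0.936,0.6,
-0.083,-0,0,0.129,0.126,-0.929,0.6,
-0.083,-0,0,0.129,0.186,-0.919,0.6]
```

Call:
arm_command --targets '[-0.08,0,0,0,-0.46,-0.82,0.6,-0.08,0,0,0,-0.41,-0.84,0.6,-0.08,0,0,0,-0.35,-0.87,0.6,-0.08,0,0,0,-0.3,-0.89,0.6,-0.08,0,0,0,-0.24,-0.91,0.6,-0.08,0,0,0,-0.18,-0.92,0.6,-0.08,0,0,0,-0.12,-0.93,0.6,-0.08,0,0,0,-0.06,-0.94,0.6,-0.08,0,0,0,0,-0.94,0.6,-0.08,0,0,0,0.07,-0.94,0.6,-0.08,0,0,0,0.13,-0.93,0.6,-0.08,0,0,0,0.19,-0.92,0.6]'

```text
time: 1.1
ee_pos: [0.3655, -0.3965, 0.2407]
eef_rot: [-0.611, -0.357, 0.613, -0.353]
ft_force: [0.5, -0.9, -0.1]
width: 0.0522
```

Run:
```python
from h import *
plan(G+[0,0,.062],Rdown(.179),.6)
```

```text
t 1.1 N 11 pos [ 0.3655 -0.3965  0.2407] err mm [176.3 164.8 -70.7] rot deg [-40.   -0.2   0.3] F [ 0.5 -0.9 -0.1] w 0.0522
[-0.081,-0,0.001,0.256,0.26,-0.839,0.6,
-0.081,-0,0.001,0.256,0.313,-0.82,0.6,
-0.081,-0,0.001,0.256,0.364,-0.799,0.6,
-0.081,-0,0.001,0.256,0.414,-0.774,0.6,
-0.081,-0,0.001,0.256,0.462,-0.747,0.6,
-0.081,-0,0.001,0.256,0.509,-0.716,0.6,
-0.081,-0,0.001,0.256,0.553,-0.682,0.6,
-0.081,-0,0.001,0.256,0.595,-0.646,0.6,
-0.081,-0,0.001,0.257,0.635,-0.607,0.6,
-0.081,-0,0.001,0.257,0.672,-0.565,0.6,
-0.081,-0,0.001,0.257,0.706,-0.522,0.6]
```

Call:
arm_command --targets '[-0.08,0,0,0.26,0.26,-0.84,0.6,-0.08,0,0,0.26,0.31,-0.82,0.6,-0.08,0,0,0.26,0.36,-0.8,0.6,-0.08,0,0,0.26,0.41,-0.77,0.6,-0.08,0,0,0.26,0.46,-0.75,0.6,-0.08,0,0,0.26,0.51,-0.72,0.6,-0.08,0,0,0.26,0.55,-0.68,0.6,-0.08,0,0,0.26,0.6,-0.65,0.6,-0.08,0,0,0.26,0.64,-0.61,0.6,-0.08,0,0,0.26,0.67,-0.57,0.6,-0.08,0,0,0.26,0.7,-0.52,0.6,0,0,0,0,0,0,0.6]'

```text
time: 2.1
ee_pos: [0.5551, -0.1956, 0.1618]
eef_rot: [0.432, 0.563, -0.428, 0.559]
ft_force: [-0.2, 0.9, 0.6]
width: 0.0521
```

Run:
```python
from h import *
plan(G+[0,0,.004],Rdown(.179),.6,vmax=.016)
for n in("side","top"):
    im=camera(n)[:,:,::-1];cv2.imwrite(f"pics/{n}1.png",im)
a=crop(cv2.imread('pics/side1.png'),260,220,80,110,5,None);b=crop(cv2.imread('pics/top1.png'),320,150,75,110,5,None)
cv2.imwrite('pics/e.png',np.hstack([a,b]))
```

```text
t 2.1 N 4 pos [ 0.5551 -0.1956  0.1618] err mm [-13.3 -36.1 -49.8] rot deg [ 4.8 -0.4  0. ] F [-0.2  0.9  0.6] w 0.0521
[0.027,-0.002,0,0.496,-0.222,0.318,0.6,
0.027,-0.002,0,0.496,-0.215,0.321,0.6,
0.027,-0.002,0,0.497,-0.209,0.325,0.6,
0.027,-0.002,0,0.497,-0.202,0.328,0.6]
```

View pics/e.png

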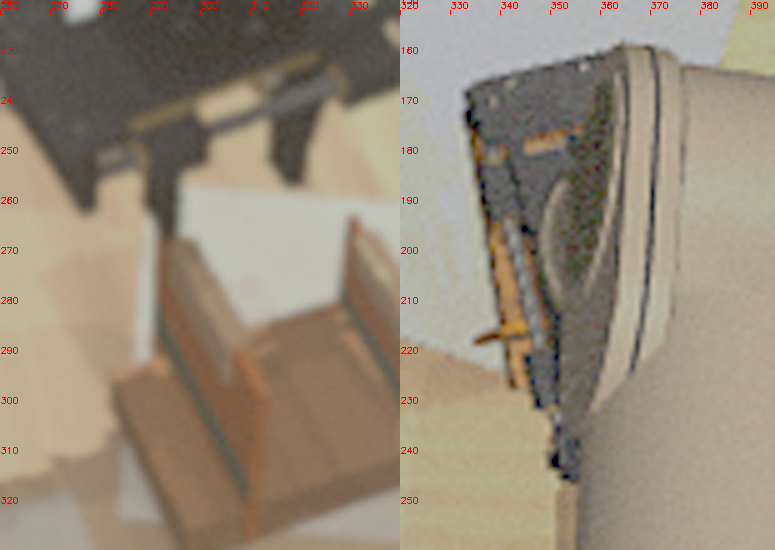

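The arm coasts about 1.5 rows past the last command. The picture shows it short of nothing, with fingers well above the panel, so I'll correct sideways first and then go down.

Call:
arm_command --targets '[0.03,0,0,0,-0.3,0.4,0.6,0.03,0,0,0,-0.25,0.4,0.6,0.03,0,0,0,-0.2,0.3,0.6,0.02,0,0,0,-0.1,0.2,0.6,0,0,0,0,0,0,0.6,0,0,0,0,0,0,0.6]'

```text
time: 2.7
ee_pos: [0.5355, -0.2458, 0.1632]
eef_rot: [0.461, 0.537, -0.462, 0.535]
ft_force: [0.1, 0.4, -0.3]
width: 0.0527
```

Run:
```python
from h import *
plan(G+[0,0,.004],Rdown(.179),.6,vmax=.014)
```

```text
t 2.7 N 4 pos [ 0.5355 -0.2458  0.1632] err mm [  6.3  14.1 -51.2] rot deg [-1.7 -0.1  0.1] F [ 0.1  0.4 -0.3] w 0.0527
[-0.01,-0.001,0.001,0.512,0.084,-0.129,0.6,
-0.01,-0.001,0.001,0.512,0.085,-0.128,0.6,
-0.01,-0.001,0.001,0.512,0.086,-0.128,0.6,
-0.01,-0.001,0.001,0.512,0.086,-0.128,0.6]
```

Call:
arm_command --targets '[-0.02,0,0,0,0.12,-0.25,0.6,-0.01,0,0,0,0.12,-0.2,0.6,0,0,0,0,0,0,0.6,0,0,0,0,0,0,0.6,0,0,0,0,0,0,0.6]'

```text
time: 3.12
ee_pos: [0.5405, -0.2313, 0.1637]
eef_rot: [0.454, 0.543, -0.454, 0.541]
ft_force: [0.1, -0.1, 0.4]
width: 0.0524
```

Run:
```python
from h import *
plan(G+[0,0,.004],Rdown(.179),.6,vmax=.014)
```

```text
t 3.12 N 4 pos [ 0.5405 -0.2313  0.1637] err mm [  1.3  -0.4 -51.7] rot deg [-0.1 -0.1  0.1] F [ 0.1 -0.1  0.4] w 0.0524
[-0.001,-0.001,0.001,0.517,0.013,0.007,0.6,
-0.001,-0.001,0.001,0.517,0.013,0.007,0.6,
-0.001,-0.001,0.001,0.517,0.013,0.006,0.6,
-0.001,-0.001,0.001,0.517,0.012,0.006,0.6]
```

Call:
arm_command --targets '[0,0,0,0.4,0.04,0,0.6,0,0,0,0.4,0,0,0.6,0,0,0,0.4,0,0,0.6,0,0,0,0.3,0,0,0.6,0,0,0,0.1,0,0,0.6,0,0,0,0,0,0,0.6,0,0,0,0,0,0,0.6]'

```text
time: 3.7
ee_pos: [0.5407, -0.2301, 0.1173]
eef_rot: [0.453, 0.544, -0.454, 0.54]
ft_force: [0.3, -1.7, 0.1]
width: 0.0524
```

Run:
```python
from h import *
plan(G+[0,0,.004],Rdown(.179),.6,vmax=.014)
for n in("side",):
    im=camera(n)[:,:,::-1];cv2.imwrite(f"pics/{n}2.png",im)
a=crop(cv2.imread('pics/side2.png'),260,220,80,110,5,'pics/e2.png')
```

```text
t 3.7 N 1 pos [ 0.5407 -0.2301  0.1173] err mm [ 1.1 -1.6 -5.3] rot deg [-0.1 -0.2  0.2] F [ 0.3 -1.7  0.1] w 0.0524
[-0.001,-0.005,0.005,0.213,0.033,0.07,0.6]
```

View pics/e2.png

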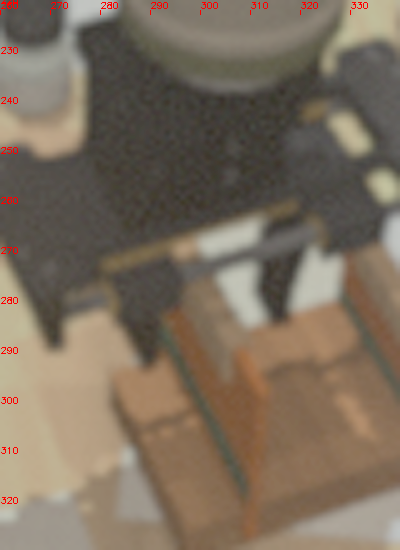

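The fingers straddle the batten. I'll lower 5 mm and close.

Call:
arm_command --targets '[0,0,0,0.17,0.03,0.05,0.6,0,0,0,0,0,0,0.6,0,0,0,0,0,0,0.05,0,0,0,0,0,0,0.05,0,0,0,0,0,0,0.05,0,0,0,0,0,0,0.05,0,0,0,0,0,0,0.05,0,0,0,0,0,0,0.05]' --newtons 50

```text
time: 4.42
ee_pos: [0.5428, -0.2319, 0.1146]
eef_rot: [0.454, 0.543, -0.454, 0.542]
ft_force: [-0.1, 0.5, -0.4]
width: 0.0202
```

Run:
```python
from h import *
plan(G+[0,0,.19],Rdown(.179),.05,vmax=.018)
```

```text
t 4.42 N 11 pos [ 0.5428 -0.2319  0.1146] err mm [ -1.    0.2 183.4] rot deg [-0.1 -0.1  0.1] F [-0.1  0.5 -0.4] w 0.0202
[-0,-0,0,-0.667,-0.004,-0.003,0.05,
-0,-0,0,-0.667,-0.004,-0.003,0.05,
-0,-0,0,-0.667,-0.004,-0.003,0.05,
-0,-0,0,-0.667,-0.004,-0.002,0.05,
-0,-0,0,-0.667,-0.004,-0.002,0.05,
-0,-0,0,-0.667,-0.004,-0.002,0.05,
-0,-0,0,-0.667,-0.004,-0.002,0.05,
-0,-0,0,-0.667,-0.004,-0.002,0.05,
-0,-0,0,-0.667,-0.004,-0.002,0.05,
-0,-0,0,-0.667,-0.004,-0.002,0.05,
-0,-0,0,-0.667,-0.003,-0.002,0.05]
```

Call:
arm_command --targets '[0,0,0,0,0,0,0,0,0,0,0,0,0,0,0,0,0,0,0,0,0,0,0,0,0,0,0,0]'

```text
time: 4.75
ee_pos: [0.5428, -0.2319, 0.1147]
eef_rot: [0.454, 0.543, -0.454, 0.542]
ft_force: [0.3, -0.1, 0.6]
width: 0.0115
```

Call:
arm_command --targets '[0,0,0,-0.2,0,0,0,0,0,0,-0.4,0,0,0,0,0,0,-0.6,0,0,0,0,0,0,-0.7,0,0,0,0,0,0,-0.7,0,0,0,0,0,0,-0.7,0,0,0,0,0,0,-0.7,0,0,0,0,0,0,-0.6,0,0,0,0,0,0,-0.4,0,0,0,0,0,0,-0.2,0,0,0,0,0,0,0,0,0,0]'

```text
time: 5.67
ee_pos: [0.5427, -0.2311, 0.2574]
eef_rot: [0.454, 0.543, -0.453, 0.542]
ft_force: [-0.6, -0.2, -1.8]
width: 0.0113
```

Run:
```python
from h import *
A,o=clipT(*CL)
gp=100+3.6-3   # edge to TCP distance, mm
print(A)
pt=o+A[:,2]*(.1036+.003+.065)
print(pt)
plan(pt,Rclip(),0,vmax=.022)
for n in("side","top"):
    im=camera(n)[:,:,::-1];cv2.imwrite(f"pics/{n}3.png",im)
```

```text
[[ 0.80149594 -0.20650342 -0.5612135 ]
 [ 0.1691577   0.97844588 -0.1184455 ]
 [ 0.57357644  0.          0.81915204]]
[0.45069576 0.18097475 0.22056649]
t 5.67 N 20 pos [ 0.5427 -0.2311  0.2574] err mm [-92.  412.  -36.8] rot deg [-1.6  0.4 35. ] F [-0.6 -0.2 -1.8] w 0.0113
[-0.002,0,0.039,0.075,-0.034,-0.844,0,
-0.002,0,0.039,0.074,-0.035,-0.844,0,
-0.002,0,0.039,0.074,-0.036,-0.844,0,
-0.002,0,0.039,0.073,-0.037,-0.844,0,
-0.002,0,0.039,0.072,-0.038,-0.844,0,
-0.002,0,0.039,0.071,-0.039,-0.844,0,
-0.002,0,0.039,0.07,-0.04,-0.844,0,
-0.002,0,0.039,0.069,-0.041,-0.844,0,
-0.002,0,0.039,0.068,-0.042,-0.844,0,
-0.002,0,0.039,0.067,-0.043,-0.844,0,
-0.002,0,0.039,0.066,-0.044,-0.844,0,
-0.002,0,0.039,0.065,-0.045,-0.844,0]
```

View pics/side3.png

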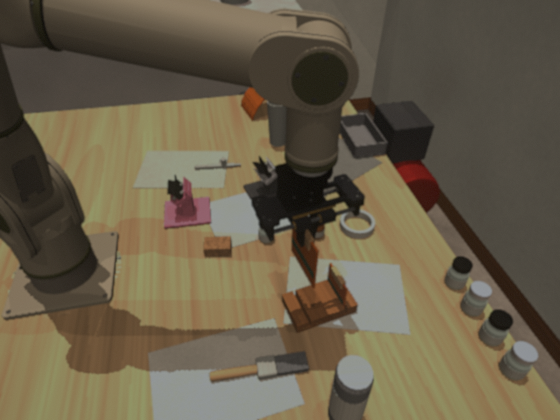

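The side picture shows the panel lifted clear at (310,245) with the batten gripped, and the small panel still in the rack at (340,283). I'll carry it across with 90 mm of stand-off from the clip's floor.

Run:
```python
from h import *
A,o=clipT(*CL)
pt=o+A[:,2]*(.1066+.09)
plan(pt,Rclip(),0,vmax=.022)
```

```text
t 5.77 N 20 pos [ 0.5422 -0.231   0.2557] err mm [-105.5  409.   -14.7] rot deg [-1.7  0.3 35.1] F [-0.1 -0.1 -0.6] w 0.0114
[-0.002,0,0.039,0.032,-0.062,-0.842,0,
-0.002,0,0.039,0.03,-0.062,-0.842,0,
-0.002,0,0.039,0.029,-0.061,-0.843,0,
-0.002,0,0.039,0.027,-0.061,-0.843,0,
-0.002,0,0.039,0.025,-0.061,-0.843,0,
-0.002,0,0.039,0.024,-0.06,-0.843,0,
-0.002,0,0.039,0.022,-0.06,-0.843,0,
-0.002,0,0.039,0.021,-0.059,-0.843,0,
-0.002,0,0.039,0.019,-0.059,-0.843,0,
-0.002,0,0.039,0.018,-0.058,-0.843,0,
-0.002,0,0.039,0.016,-0.057,-0.843,0,
-0.002,0,0.039,0.015,-0.056,-0.843,0]
```

Call:
arm_command --targets '[0,0,0.02,0,-0.04,-0.4,0,0,0,0.04,0,-0.06,-0.8,0,0,0,0.04,0,-0.06,-0.84,0,0,0,0.04,0,-0.06,-0.84,0,0,0,0.04,0,-0.06,-0.84,0,0,0,0.04,0,-0.06,-0.84,0,0,0,0.04,0,-0.06,-0.84,0,0,0,0.04,0,-0.06,-0.84,0,0,0,0.04,0,-0.06,-0.84,0,0,0,0.04,0,-0.06,-0.84,0,0,0,0.04,0,-0.06,-0.84,0]'

```text
time: 6.68
ee_pos: [0.4806, -0.0137, 0.24]
eef_rot: [0.541, 0.463, -0.36, 0.603]
ft_force: [0.2, -0.1, -0.0]
width: 0.0117
```

Run:
```python
from h import *
A,o=clipT(*CL)
pt=o+A[:,2]*(.1066+.09)
plan(pt,Rclip(),0,vmax=.022)
```

```text
t 6.68 N 9 pos [ 0.4806 -0.0137  0.24  ] err mm [-43.9 191.7   1. ] rot deg [-2.4  0.2 16.4] F [ 0.2 -0.1 -0. ] w 0.0117
[-0.006,0.001,0.04,-0.008,-0.049,-0.873,0,
-0.006,0.001,0.04,-0.009,-0.045,-0.873,0,
-0.006,0.001,0.04,-0.01,-0.04,-0.873,0,
-0.006,0.001,0.04,-0.01,-0.036,-0.873,0,
-0.006,0.001,0.04,-0.011,-0.032,-0.874,0,
-0.006,0.001,0.04,-0.012,-0.027,-0.874,0,
-0.006,0.001,0.04,-0.012,-0.023,-0.874,0,
-0.006,0.001,0.04,-0.012,-0.018,-0.874,0,
-0.006,0.001,0.04,-0.012,-0.014,-0.874,0]
```

Call:
arm_command --targets '[-0.01,0,0.05,0,-0.05,-0.84,0,-0.01,0,0.05,0,-0.05,-0.84,0,0,0,0.05,0,-0.04,-0.84,0,0,0,0.05,-0.03,-0.04,-0.84,0,0,0,0.05,-0.03,-0.03,-0.84,0,0,0,0.04,0,-0.03,-0.7,0,0,0,0.02,0,-0.02,-0.5,0,0,0,0,0,0,-0.3,0,0,0,0,0,0,0,0,0,0,0,0,0,0,0]'

```text
time: 7.52
ee_pos: [0.4385, 0.1316, 0.2291]
eef_rot: [0.588, 0.398, -0.28, 0.646]
ft_force: [-0.1, 0.0, -1.1]
width: 0.0115
```

Run:
```python
from h import *
A,o=clipT(*CL)
pt=o+A[:,2]*(.1066+.09)
plan(pt,Rclip(),0,vmax=.022)
```

```text
t 7.52 N 3 pos [0.4385 0.1316 0.2291] err mm [-1.9 46.4 11.9] rot deg [-1.3  0.3  2.5] F [-0.1  0.  -1.1] w 0.0115
[-0.01,0.002,0.018,-0.081,0.159,-0.615,0,
-0.01,0.002,0.018,-0.078,0.165,-0.613,0,
-0.01,0.002,0.018,-0.074,0.17,-0.612,0]
```

Call:
arm_command --targets '[-0.01,0,0.02,-0.08,0.15,-0.5,0,-0.01,0,0.02,-0.08,0.15,-0.5,0,-0.01,0,0.01,-0.06,0.1,-0.4,0,0,0,0,0,0,-0.1,0,0,0,0,0,0,0,0,0,0,0,0,0,0,0]'

```text
time: 8.02
ee_pos: [0.4365, 0.1655, 0.2362]
eef_rot: [0.589, 0.39, -0.266, 0.657]
ft_force: [0.4, -0.7, -0.7]
width: 0.0117
```

Run:
```python
from h import *
A,o=clipT(*CL)
pt=o+A[:,2]*(.1066+.09)
plan(pt,Rclip(),0,vmax=.022)
for n in("side","top"):
    im=camera(n)[:,:,::-1];cv2.imwrite(f"pics/{n}4.png",im)
a=crop(cv2.imread('pics/side4.png'),205,100,100,110,5,None);b=crop(cv2.imread('pics/top4.png'),165,165,60,110,5,None)
cv2.imwrite('pics/f.png',np.hstack([a,b]))
```

```text
t 8.02 N 1 pos [0.4365 0.1655 0.2362] err mm [ 0.1 12.5  4.9] rot deg [-0.3  0.4  0.6] F [ 0.4 -0.7 -0.7] w 0.0117
[-0.006,0.01,0.013,-0.103,0.197,-0.489,0]
```

View pics/f.png

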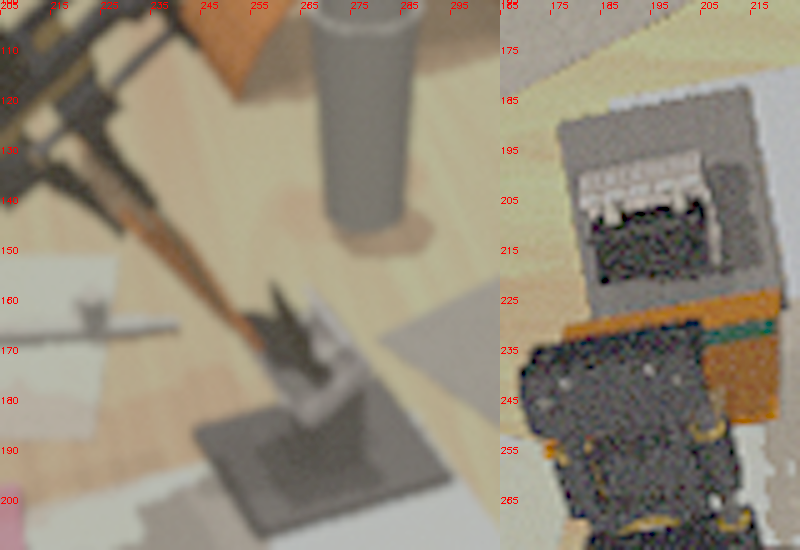

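The panel is lined up edge-on just short of the mouth. The side view has its lower edge near (257,169), and the clip in the top view is at (195,213). I'll centre it and check the panel's actual edge against the model.

Call:
arm_command --targets '[0,0.01,0.01,-0.05,0.12,-0.3,0,0,0,0,-0.03,0.04,-0.15,0,0,0,0,0,0,0,0,0,0,0,0,0,0,0]'

```text
time: 8.45
ee_pos: [0.4368, 0.1762, 0.2402]
eef_rot: [0.592, 0.389, -0.262, 0.655]
ft_force: [0.1, -0.2, -1.3]
width: 0.0118
```

```bash
cat >> h.py <<'E'
def held(dy=0,dx=0,L=.1066):
    """panel edge corners (lower/upper) from measured TCP"""
    st=read_state();R=Rn.from_quat(st['eef_rot']).as_matrix();p=st['ee_pos']
    A=np.c_[R[:,1],-R[:,2],-R[:,0]];e=p+R[:,0]*L+A@[dx,dy,0]
    return A,e
def clipcoord():
    A,e=held();B,o=clipT(*CL);return B.T@(e-o)*1e3, np.degrees(Rn.from_matrix(B.T@A).as_rotvec())
def show(tag,box_s=(205,100,100,110),box_t=(165,165,60,110)):
    A,e=held();r=[]
    print('edge in clip mm',np.round(clipcoord()[0],1),'rot',np.round(clipcoord()[1],1))
    for n,b in(("side",box_s),("top",box_t)):
        im=camera(n)[:,:,::-1].copy();cv2.imwrite(f"pics/{n}{tag}.png",im)
        c=crop(im,*b,5,None);c2=overlay(im,n,CL,*b,5,'')
        P=[e+A@[0,y,z] for y,z in((-.055,0),(.055,0),(.055,.11),(-.055,.11))]
        q=(proj(n,np.array(P))-b[:2]+.5)*5
        cv2.polylines(c2,[q.round().astype(int)],True,(255,0,255),1)
        r+=[c2] if n=='top' else [c2]
        cv2.imwrite(f'pics/raw_{n}{tag}.png',c)
    cv2.imwrite(f'pics/show{tag}.png',np.hstack(r))
E
python3 - <<'E'
from h import *
A,o=clipT(*CL)
plan(o+A[:,2]*(.1066+.09),Rclip(),0,vmax=.022)
show('5')
E
```

```text
t 8.45 N 1 pos [0.4368 0.1762 0.2402] err mm [-0.2  1.8  0.9] rot deg [-0.5  0.   0.1] F [ 0.1 -0.2 -1.3] w 0.0118
[-0.01,0.001,0.002,-0.025,0.026,-0.072,0]
edge in clip mm [-0.9 -1.8 89.4] rot [-0.   0.1 -0.5]
```

View pics/show5.png

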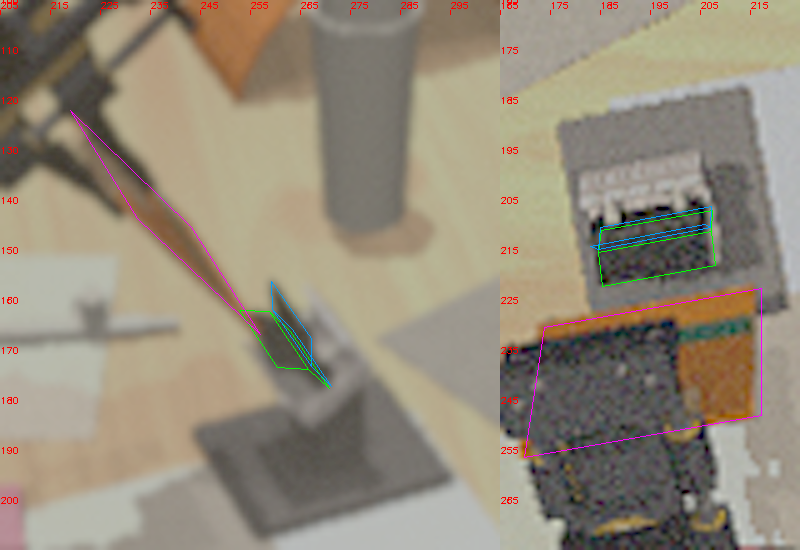

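View pics/raw_side5.png

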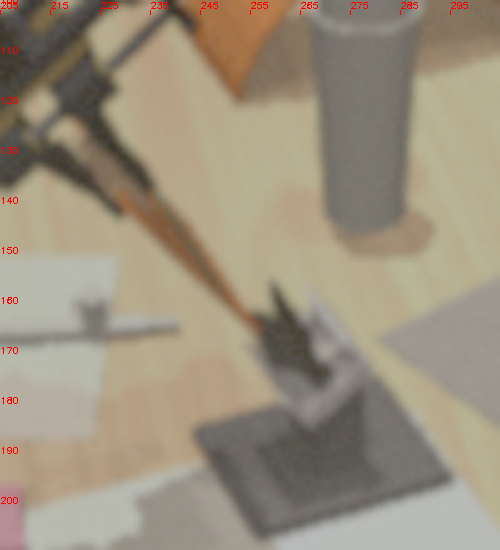

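The overlay agrees within about 1 px. The panel sits about 2.5 mm to +y in the hand, so it is already centred to within about 1 mm. I'll advance along the slot.

Call:
arm_command --targets '[-0.01,0,0,0.3,0.03,0,0,0,0,0,0.4,0,0,0,0,0,0,0.4,0,0,0,0,0,0,0.4,0,0,0,0,0,0,0.3,0,0,0,0,0,0,0.1,0,0,0,0,0,0,0,0,0,0,0,0,0,0,0,0,0]'

```text
time: 9.22
ee_pos: [0.4663, 0.1823, 0.1984]
eef_rot: [0.589, 0.391, -0.259, 0.658]
ft_force: [-0.7, 0.7, -1.0]
width: 0.0115
```

Run:
```python
from h import *
print(read_state()['ft_force'],read_state()['time'])
show('6')
```

```text
[-0.68674938  0.67600489 -0.98758489] 9.2167
edge in clip mm [-0.1 -1.9 37.9] rot [0.  0.1 0.1]
```

View pics/show6.png

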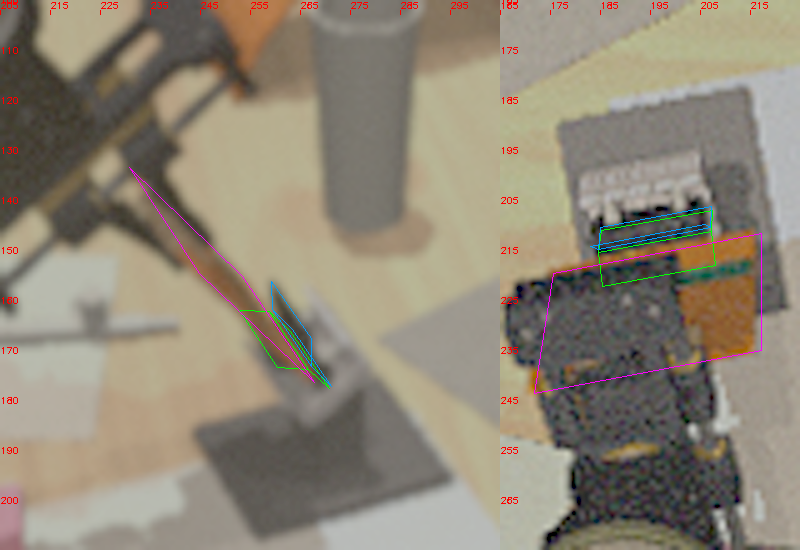

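View pics/raw_side6.png

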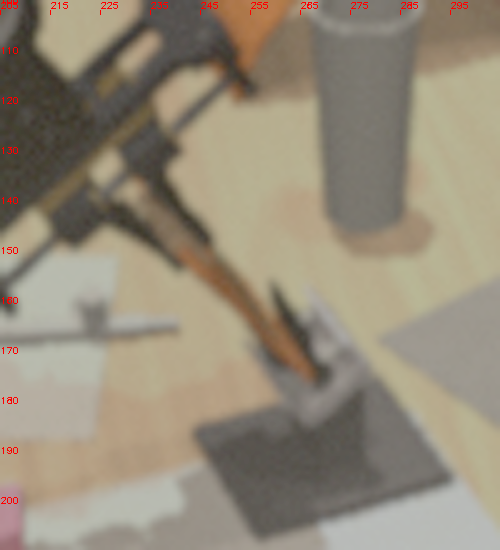

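The edge has entered the mouth centrally, with its end at side (267,176). I'll press on in small steps and watch the force.

Call:
arm_command --targets '[0,0,0,0.2,0,0,0,0,0,0,0.2,0,0,0,0,0,0,0.1,0,0,0,0,0,0,0,0,0,0]'

```text
time: 9.65
ee_pos: [0.474, 0.1843, 0.1887]
eef_rot: [0.589, 0.39, -0.258, 0.659]
ft_force: [-3.8, -1.3, 2.7]
width: 0.0116
```

Run:
```python
from h import *
print(read_state()['ft_force'],np.round(clipcoord(),2))
```

```text
[-3.83000864 -1.30688667  2.71510335] [[ 1.110e+00 -1.540e+00  2.547e+01]
 [ 1.000e-02 -7.000e-02  2.100e-01]]
```

Call:
arm_command --targets '[0,0,0,0.2,0,0,0,0,0,0,0.2,0,0,0,0,0,0,0.2,0,0,0]'

```text
time: 9.9
ee_pos: [0.4827, 0.1864, 0.1766]
eef_rot: [0.589, 0.39, -0.258, 0.659]
ft_force: [-3.5, -0.5, 1.7]
width: 0.012
```

Run:
```python
from h import *
print(read_state()['ft_force'],np.round(clipcoord(),2))
```

```text
[-3.46832569 -0.49007257  1.74086922] [[ 1.58 -1.35 10.38]
 [-0.02 -0.1   0.29]]
```

Call:
arm_command --targets '[0,0,0,0.2,0,0,0,0,0,0,0.15,0,0,0,0,0,0,0.05,0,0,0]'

```text
time: 10.15
ee_pos: [0.4892, 0.1875, 0.1677]
eef_rot: [0.588, 0.39, -0.258, 0.66]
ft_force: [-38.2, -15.6, 48.8]
width: 0.0116
```

Run:
```python
from h import *
B,o=clipT(*CL);F=read_state()['ft_force'];print(B.T@F,np.round(clipcoord(),2))
```

```text
[-5.2099044  -7.39165656 63.26552638] [[ 1.79 -1.62 -0.66]
 [-0.04 -0.09  0.29]]
```

Call:
arm_command --targets '[0,0,0,0.15,0,0,0,0,0,0,0.15,0,0,0]'

```text
time: 10.32
ee_pos: [0.4968, 0.1892, 0.1666]
eef_rot: [0.589, 0.387, -0.257, 0.661]
ft_force: [-44.2, -12.5, 56.2]
width: 0.0119
```

Run:
```python
from h import *
B,o=clipT(*CL);F=read_state()['ft_force'];print(B.T@F,np.round(clipcoord(),2))
show('7')
```

```text
[-5.28423187 -3.12476946 72.32376844] [[ 8.32 -1.87 -6.09]
 [-0.19 -0.51  0.34]]
edge in clip mm [ 8.3 -1.9 -6.1] rot [-0.2 -0.5  0.3]
```

View pics/show7.png

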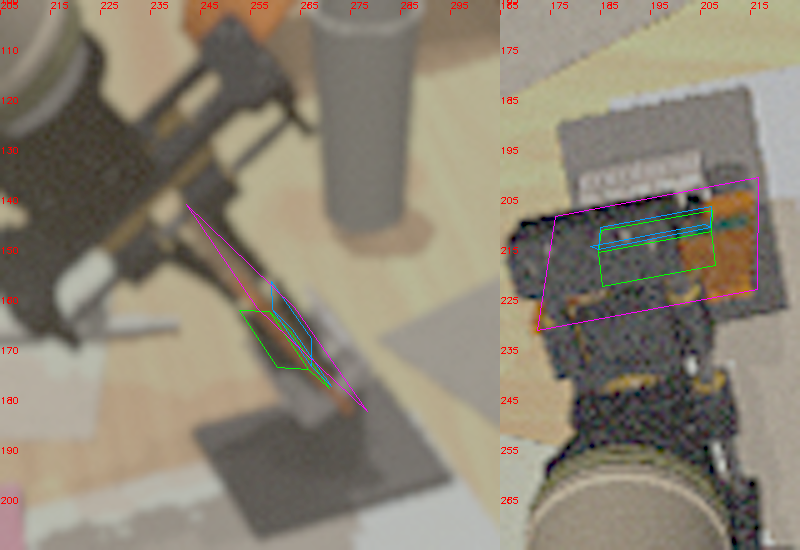

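View pics/raw_side7.png

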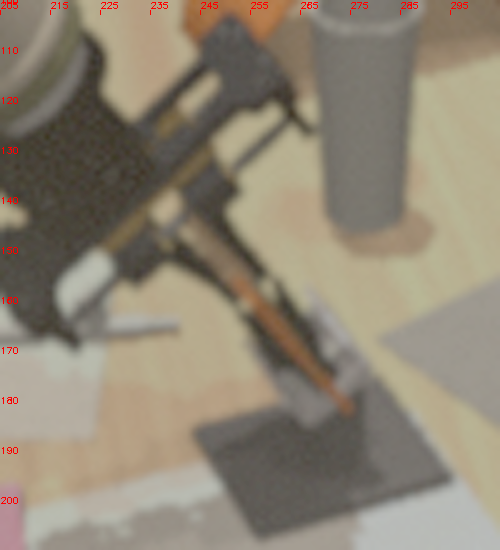

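The edge reached the floor (force jump at clip z≈0). The extra push only loaded the arm and shoved the hand about 6 mm along +x, so I'll back off that load before releasing.

Call:
arm_command --targets '[0,0,0,-0.1,-0.1,0,0,0,0,0,-0.05,-0.08,0,0,0,0,0,0,0,0,0]'

```text
time: 10.67
ee_pos: [0.491, 0.1875, 0.1666]
eef_rot: [0.589, 0.387, -0.257, 0.661]
ft_force: [-1.3, 0.2, 1.7]
width: 0.0116
```

Run:
```python
from h import *
B,o=clipT(*CL);F=read_state()['ft_force'];print(B.T@F,np.round(clipcoord(),2))
```

```text
[-0.02963041  0.43296579  2.07276888] [[ 3.23 -2.39 -2.53]
 [-0.23 -0.43  0.29]]
```

Run:
```python
from h import *
show('8')
```

```text
edge in clip mm [ 3.2 -2.4 -2.5] rot [-0.2 -0.4  0.3]
```

View pics/show8.png

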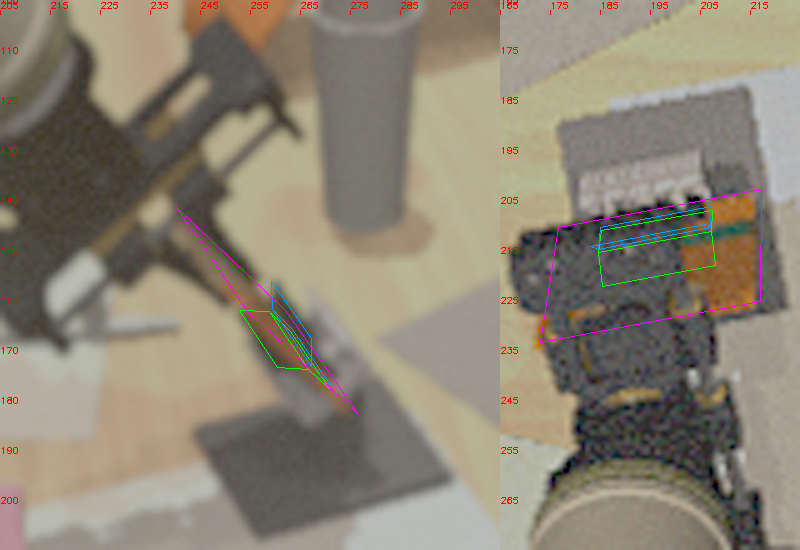

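Seated, with forces near zero. I'll release, then retreat along the slot line.

Call:
arm_command --targets '[0,0,0,0,0,0,0.4,0,0,0,0,0,0,0.4,0,0,0,0,0,0,0.4,0,0,0,0,0,0,0.4,0,0,0,0,0,0,0.4,0,0,0,0,0,0,0.4]'

```text
time: 11.27
ee_pos: [0.4924, 0.1879, 0.1674]
eef_rot: [0.59, 0.386, -0.257, 0.661]
ft_force: [-0.0, 0.2, -0.0]
width: 0.0339
```

Call:
arm_command --targets '[0,0,0,-0.2,0,0,0.4,0,0,0,-0.4,0,0,0.4,0,0,0,-0.6,0,0,0.4,0,0,0,-0.7,0,0,0.4,0,0,0,-0.7,0,0,0.4,0,0,0,-0.6,0,0,0.4,0,0,0,-0.3,0,0,0.4,0,0,0,0,0,0,0.4,0,0,0,0,0,0,0.4]'

```text
time: 12.02
ee_pos: [0.4406, 0.1779, 0.2429]
eef_rot: [0.592, 0.387, -0.255, 0.66]
ft_force: [0.7, 0.6, -0.2]
width: 0.0351
```

```bash
cat >> h.py <<'E'
def showfinal(tag,x=0,y=0,z=0):
    B,o=clipT(*CL);r=[]
    for n,b in(("side",(205,100,100,110)),("top",(165,165,60,110))):
        im=camera(n)[:,:,::-1].copy();cv2.imwrite(f"pics/{n}{tag}.png",im)
        c=crop(im,*b,5,None);c2=c.copy()
        P=[o+B@[x,y+yy,z+zz] for yy,zz in((-.055,0),(.055,0),(.055,.11),(-.055,.11))]
        q=(proj(n,np.array(P))-b[:2]+.5)*5
        cv2.polylines(c2,[q.round().astype(int)],True,(255,0,255),1)
        cv2.imwrite(f'pics/raw_{n}{tag}.png',c);r.append(c2)
    cv2.imwrite(f'pics/show{tag}.png',np.hstack(r))
E
python3 - <<'E'
from h import *
s=read_state();print(s['time'],s['ee_pos'],s['ft_force'])
showfinal('9')
E
```

```text
12.0167 [0.44058605 0.17785562 0.24292897] [ 0.70520904  0.62086768 -0.17695363]
```

View pics/show9.png

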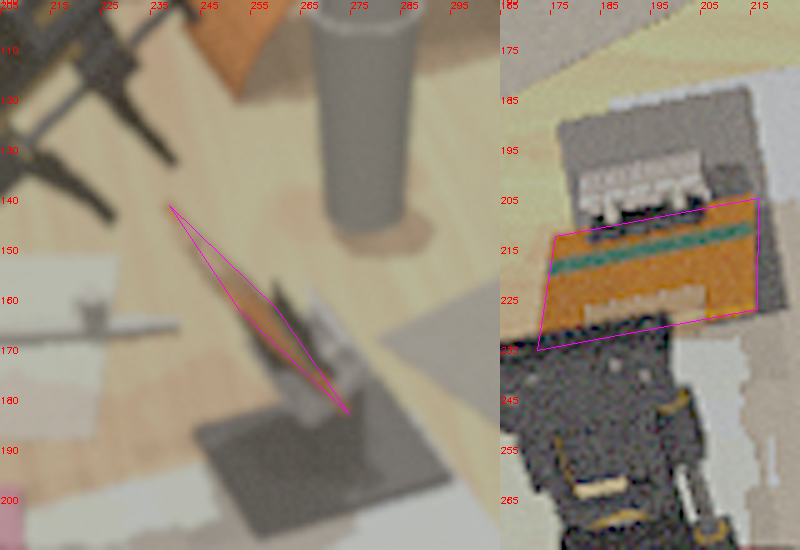

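View pics/raw_side9.png

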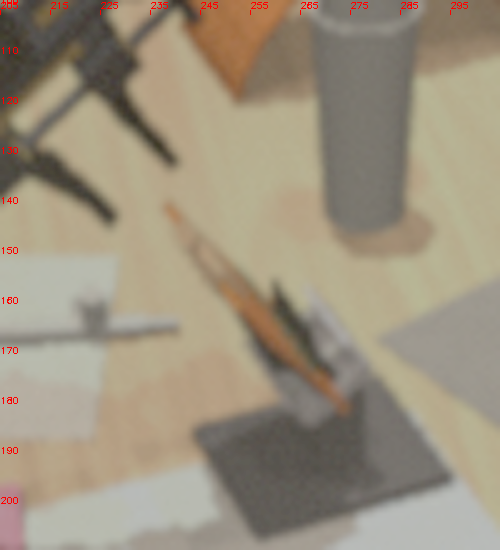

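The released panel stays in the clip. Its corners at side (238,141) and (274,182) match the prediction for a fully seated panel within 1 px. I'll retreat a bit further and do one last overall check.

Call:
arm_command --targets '[0,0,0,-0.4,0,0,0.4,0,0,0,-0.6,0,0,0.4,0,0,0,-0.6,0,0,0.4,0,0,0,-0.3,0,0,0.4,0,0,0,0,0,0,0.4,0,0,0,0,0,0,0.4,0,0,0,0,0,0,0.4]'

```text
time: 12.7
ee_pos: [0.4167, 0.1749, 0.2706]
eef_rot: [0.589, 0.391, -0.256, 0.659]
ft_force: [-0.1, -0.6, -0.8]
width: 0.0348
```

Run:
```python
from h import *
showfinal('10');s=read_state();print(s['time'],s['ee_pos'],s['joint_vel'].round(3))
a=cv2.imread('pics/side10.png');b=cv2.imread('pics/side0.png')
cv2.imwrite('pics/fin.png',a)
cv2.imwrite('pics/fin2.png',crop(cv2.imread('pics/top10.png'),160,120,240,190,3,None))
```

```text
12.8 [0.41700951 0.17375162 0.27059432] [ 0.005 -0.006  0.01  -0.002  0.013  0.006 -0.012]
```

View pics/fin.png

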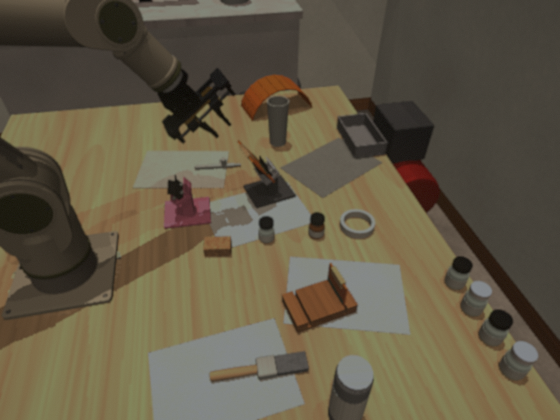

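View pics/show10.png

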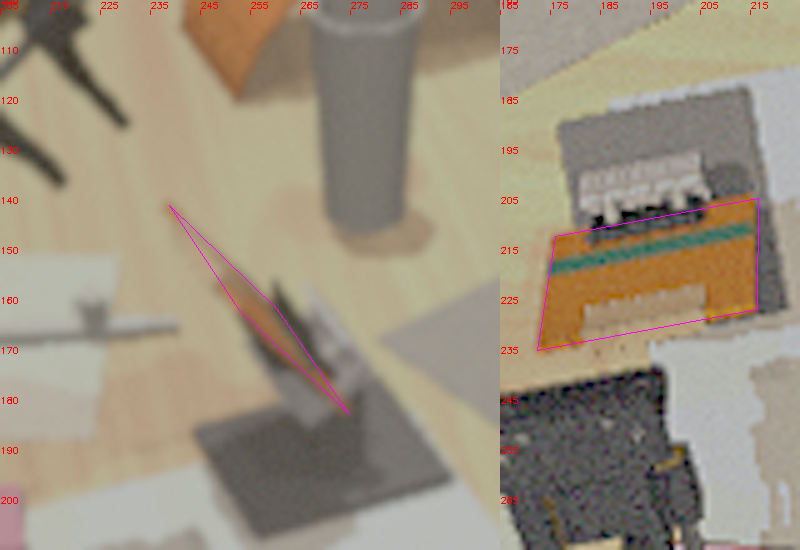

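View pics/fin2.png

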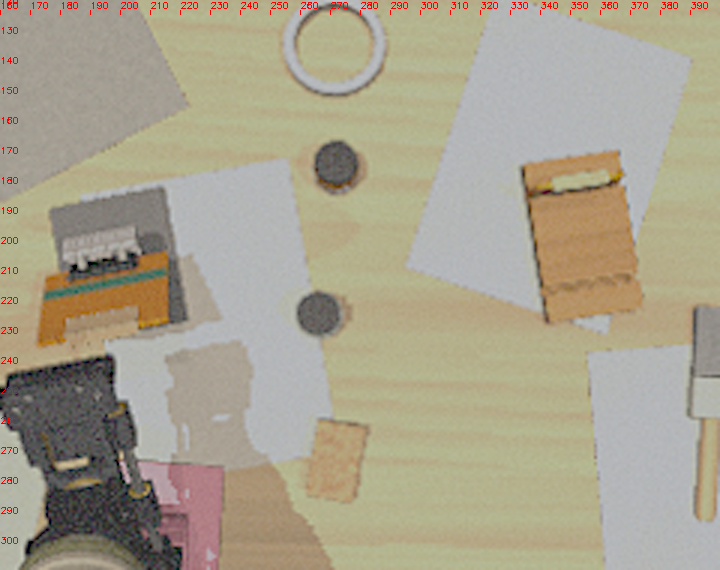

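The panel is seated and matches the predicted outline in both views. The small panel, jars, tape, sander and brush are unmoved. I'm handing it in.

```bash
python3 -c "
from bench import *
print(close_job())"
```

```text
the job is handed in; nothing more can be done
None
```

The larger panel is in the grey stand's clip, leaning forward and let go, and I handed the job in at about 12.8 s of the 38 s allowed. I took it from the near slot by its batten and pressed it in along the slot until the force jumped, which I took as the edge meeting the clip's floor.

- **Final position:** In both views the released panel matches the outline of a fully seated, centred and square panel within about 1 px (roughly 2–3 mm). It had not moved when I backed the arm further away. I did not read the jaw travel directly.
- **Overpress:** I pressed a little too far after the edge met the floor. The wrist force read about 72 N (the limit is 120 N), and the hand slipped a few millimetres on the batten. I backed off until the force was about 2 N before letting go, and the panel stayed home.
- **Low entry force:** I saw no 10–20 N peak as the jaws parted. I only read forces between moves, and the readings on the way in were about 4–5 N.
- **Everything else:** The small panel is still in the rack. In the last pictures nothing else on the bench looks moved, judged by eye.

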